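# Uncap the snack canister, park its cap and zero the scale

### The job

The capped snack canister stands on the kitchen scale, ready to be filled by weight. Lift its red cap straight off and set it gently, right way up and without dropping it, fully down into the empty bamboo lid rest, leaving the canister standing on the scale's platform; then press the scale's green power key all the way down and let go, and after that the orange tare key, one key at a time. Do not press the grey key, and leave the other things in the drawer where they are.

Things in the scene. Friction and masses are not known exactly. Their poses are not given: they have to be found in the camera images.
- cap: Loose red round cap, diameter 86 mm, 42 mm high overall, 80 g, with a wooden bar handle on top. Origin: centre of the skirt's lower edge, z up. Skirt 14 mm deep, 80 mm inside; flat top face at z 18 mm; bar handle from there to z 42 mm, 60 mm long along the cap's x, 14 mm thick along its y. When on the canister, its origin is 82 mm above the canister's
- canister: Open round aluminium canister, 75 mm outside diameter, 96 mm tall, 3 mm wall, empty and loose (about 0.25 kg), standing on the scale's steel platform. Origin: centre of its underside, z up
- platform (a point): Centre of the top face of the scale's round steel platform (diameter 136 mm), 32 mm above the underside of the scale. x points from the scale's key edge to its far edge, z up. The white scale body measures 250 mm (x) by 190 mm (y) by 26 mm and is fixed; the platform centre lies 50 mm to +x of the body's centre
- power_top (a point): Centre of the top of the green power key: round, 30 mm diameter, on a 46 mm black collar. At rest its top stands 6 mm above the collar and 44 mm above the scale's underside. Lies at x -142 mm, y +60 mm in the platform's frame
- tare_top (a point): Centre of the top of the orange tare key, same make as the power key; at x -142 mm, y -60 mm in the platform's frame
- unit_top (a point): Centre of the top of the grey unit key between the other two (x -142 mm, y 0 in the platform's frame), same make; not to be pressed
- power (a joint): Travel of the green key: 0 up, 0.006 m fully down; springs back; about 5 N fully down
- tare (a joint): Travel of the orange key: 0 up, 0.006 m fully down; springs back; about 5 N fully down
- unit (a joint): Travel of the grey key: 0 up, 0.006 m fully down; springs back
- rest_floor (a point): Centre of the inner floor of the EMPTY bamboo lid rest: a fixed shallow round dish, 116 mm outside, 95 mm inside diameter, floor 8 mm thick and 10 mm below the rim. z up. It lies to the left or the right of the scale
- tin_lid: Steel tiffin lid, diameter 86 mm, 29 mm high with its knob, lying in a second, alike bamboo rest (occupied) on the other side of the scale. Origin: centre of its underside. Bystander
- tin0: Outer of three nested open steel tiffin tins, diameter 136 mm, 55 mm high. Origin: centre of underside. Bystander
- tin1: Middle tin, diameter 120 mm, 60 mm high, standing in the outer one. Bystander
- tin2: Inner tin, diameter 104 mm, 65 mm high, standing in the middle one. Bystander
- chopstick0: Bamboo chopstick, 220 mm long (its x) and 9 mm square, lying at the drawer's near side. Origin: centre of underside. Bystander
- chopstick1: The second chopstick of the pair, same size, beside the first. Bystander
- tumbler: Open steel tumbler, 72 mm across the rim, 100 mm tall. Origin: centre of underside. Bystander
- jar: Amber glass jar with black cap, 60 mm diameter, 100 mm tall. Origin: centre of underside. Bystander
- ladle: Flat steel serving spoon, about 170 mm long (its x), 7 mm high, lying at the drawer's near left side. Origin: near its middle, underside. Bystander
- cutlery_case: Blue cutlery case, 90 x 230 mm, 40 mm high, with a hinged flip lid that may stand ajar (reaching up to about 100 mm); fixed at the drawer's far left. Origin: centre of underside. Bystander
Mind the look-alikes: they are no part of the job. There is more than one size of the cap; the job needs the smaller. What is shaped like the canister but purple is not meant.

How it is judged:
By the outcome, as a careful person would: the job done as asked, in the order asked, and still so for the second after the job is handed in, with the robot touching nothing.
It also fails if it takes over 58 s, if anything falls off the work surface, if the arm or the gripper's body presses on something with over 40 N, if the wrist force passes 120 N, or if a joint passes its speed limit or range.

### The arm

A 6-joint arm with a two-finger parallel gripper is mounted at the origin on the work surface. World frame = base frame: x ahead of the robot, y to its left, z up, the work surface at z = 0. Lengths are in mm, angles in rad, forces in N, time in s.
With the tool pointing down it reaches from about 300 to 775 mm from the base axis. Payload 14.6 kg.
Tool frame: the origin (TCP) lies between the finger pads; the fingertips stand manip.nose_length ahead of it and the grasp point (between the pads) lies 11 mm behind it (manip.nose_length is the distance from the TCP to the fingertips, in mm); z points along the fingers, y is the line along which they close (so a half turn about z gives the same grasp; the last joint's range is limited). The gripper opens to 94 mm and grips with 3 to 60 N. Pads are 16 mm wide; open, the fingers measure 119 mm over their backs; the gripper's body (75 mm by 177 mm) begins 78 mm behind the grasp point.
Start: joints at [-0.067, 0.3, 1.521, -0, 1.321, -0.067], TCP at [549.99, -0.002, 213.446] pointing down, gripper open.
Joint ranges: [-3.03, 3.03], [-0.79, 2.21], [0.23, 2.52], [-1.04, 4.18], [0, 3.07], [-2.55, 2.55]. Speed limits (rad/s): [2.22, 2.22, 2.57, 3.14, 3.14, 3.14].

### API

Orientations are given as [roll, pitch, yaw] about the fixed x, y, z axes, in that order (R = Rz(yaw) Ry(pitch) Rx(roll)).
In Python, from cell import manip, cams, job gives the robot as it stands.
- The arm moves only by the tool jog_arm, never from a script. Its argument "commands" is a list of rows, each an object of numbers: "dx", "dy", "dz": the shift along the tool's x, y, z each as a share of 40 mm, from -1 to 1; "ax", "ay", "az": the turn, a rotation vector about the tool's x, y, z each as a share of 10 degrees, from -1 to 1; "gripper": the closure, from 0 (fully open) to 1 (shut). A call has 1 to 10 rows; each row shifts and turns the commanded pose from where the row before left it, along the tool's axes as they then stand; what a row does not reach is not made up. A row lasts 1/8 s, in which the tool goes at most 62.5 mm and 10.7 degrees, less where a joint would pass 70% of its speed; a pose out of reach is approached as far as the arm can. A call with a number of a shift or a turn outside -1 to 1 is refused whole. A call with a gripper value outside its range is refused whole. The fingers move at their own pace and stop on an object; "squeeze" is the grip in N (left out, the last holds). Time passes only in rows, so rows that do not move let the fingers close. It gives the time, the measured TCP pose, the force, the opening and the grip force at its end, in the units of the state.
- manip.read_state(): the state, without advancing time (a new reading comes with each control period).
- cams.camera(name): name is "scene" or "side" or "wrist"; returns a dict with "image" (400x640x3 uint8, red, green, blue), "fx", "fy", "cx", "cy" (pixels), "dist_coeffs" ([k1, k2, p1, p2, k3] as OpenCV has them; the pictures are not rectified), "world_to_cam" (4x4, takes a point from world to camera coordinates). Camera axes: x right, y down, z forward; pixel columns grow to the right and rows downward; lengths in mm; the calibration is good to about 2 mm. A picture is of the moment at which its call begins. There is no depth.
- job.sign_off(): hands the job in; it is judged then, once.
The state is a dict: "clock": time; "joints": joint angles; "qd": joint speeds; "effort": joint torques, N m; "eef_pos": TCP position; "eef_rot": TCP orientation; "wrist_force": force on the tool from outside, world axes, zero at the start; "moment": the same for the moment, N m; "finger_gap": finger opening in mm; "finger_force": force on a finger pad.
Only numpy, scipy, OpenCV 4.12 (cv2) and the standard library are available. Lean on these libraries where they do the work, as an engineer would, in place of code of your own. Each camera call takes 0.05 s, during which the arm holds its last target. There are 200 camera calls.

## Working session

There is one attempt and no reset: what is moved stays moved. The work goes in short steps, Python scripts to look and compute and a tool call to move; the robot and the scene stay as the last step left them, time stands still between calls to the robot, and variables do not carry over. Pictures are saved under pics/ and viewed, at most 10 in all, crops included, and the job is handed in when it is done.

Besides the shell and the picture viewer there is one more tool, called after ">>>" in YAML: its name, and indented under it one key for each argument. jog_arm: Moves the arm, as the interface text tells. Shift numbers are shares of 40 mm and turn numbers shares of 10 degrees, none past 1 either way. Its arguments: {"type":"object","properties":{"commands":{"type":"array"},"squeeze":{"type":"number"}},"required":["commands"]}

```bash
ls; mkdir -p pics; cat > h.py <<'E'
import numpy as np,cv2
from cell import manip,cams,job
def grab(n,f=None):
    c=cams.camera(n)
    if f: cv2.imwrite('pics/'+f,c['image'][:,:,::-1])
    return c
def K(c): return np.array([[c['fx'],0,c['cx']],[0,c['fy'],c['cy']],[0,0,1.]])
def plane(c,uv,z):
    p=cv2.undistortPoints(np.float64(uv).reshape(-1,1,2),K(c),np.float64(c['dist_coeffs'])).reshape(-1,2)
    T=np.array(c['world_to_cam']);R=T[:3,:3];o=-R.T@T[:3,3]
    d=np.c_[p,np.ones(len(p))]@R
    return o+d*((z-o[2])/d[:,2])[:,None]
def proj(c,X):
    T=np.array(c['world_to_cam'])
    return cv2.projectPoints(np.float64(X).reshape(-1,1,3),cv2.Rodrigues(T[:3,:3])[0],T[:3,3],K(c),np.float64(c['dist_coeffs']))[0].reshape(-1,2)
E
python3 - <<'E'
from h import *
a=grab('scene','s0.png');b=grab('side','d0.png')
for c in(a,b):
    T=np.array(c['world_to_cam']);print(-T[:3,:3].T@T[:3,3],c['fx'])
print(manip.nose_length,manip.read_state())
E
```

```text
pics
[ 955.80793863 -257.30662866  910.31306648] 388.7714274840317
[435.8870514  902.78429481 850.36441803] 425.90199867155377
8.0 {'clock': 0.1, 'joints': array([-6.65982156e-02,  3.00393370e-01,  1.52151062e+00, -2.14638328e-05,
        1.32072288e+00, -6.65978420e-02]), 'qd': array([-0.00015938, -0.0016028 , -0.00089645, -0.00043342, -0.00169364,
        0.00083899]), 'effort': array([ 1.84928511e-03, -5.32644153e+01, -3.53284299e+01,  7.10431044e-02,
        2.34944851e-02, -7.30603051e-05]), 'eef_pos': array([5.49769433e+02, 7.95210082e-03, 2.12958775e+02]), 'eef_rot': array([-3.14055934e+00, -4.80814945e-05,  1.57080125e+00]), 'wrist_force': array([ 0.77017693,  0.85298423, -0.08103004]), 'moment': array([-0.00249632,  0.01161681,  0.01061317]), 'finger_force': 0.0, 'finger_gap': 93.89272631162903}
```

View pics/s0.png

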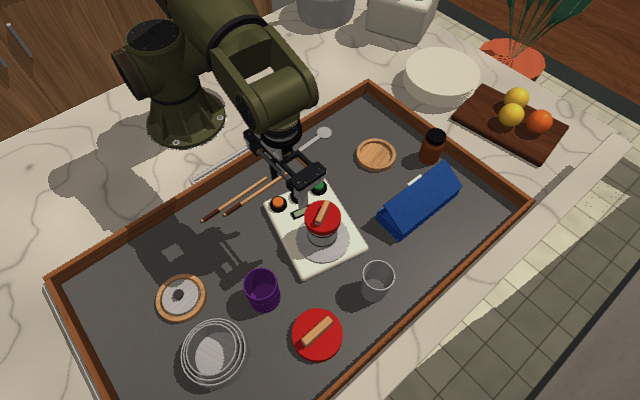

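View pics/d0.png

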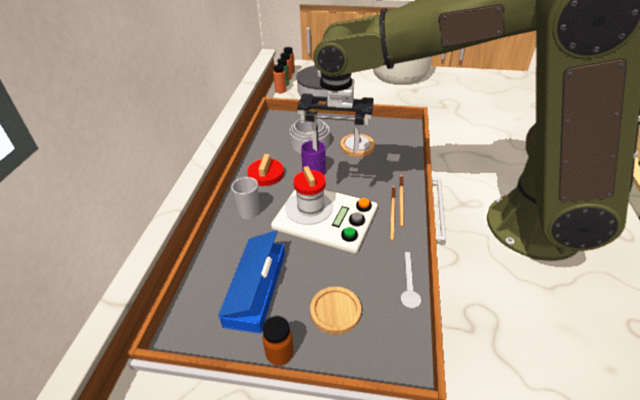

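Candidates for the cap:
- Red cap on the canister: scene (323,215), side (310,182).
- Larger loose red cap: scene (317,335), side (265,172).

Candidates for the canister are the aluminium one under the first cap and the purple one at scene (262,290). The empty rest is at scene (376,154), and the occupied one at (180,298). I choose the cap that stands on the canister on the scale.

```bash
cat >> h.py <<'E'
def blobs(c,lo,hi,amin=25):
    h=cv2.cvtColor(c['image'],cv2.COLOR_RGB2HSV)
    m=cv2.inRange(h,np.array(lo),np.array(hi))
    n,l,s,ce=cv2.connectedComponentsWithStats(m)
    return [(s[i,4],s[i,:4].tolist(),ce[i],l==i) for i in range(1,n) if s[i,4]>=amin]
def tri(c1,u1,c2,u2):
    A=[]
    for c,u in((c1,u1),(c2,u2)):
        p=cv2.undistortPoints(np.float64(u).reshape(1,1,2),K(c),np.float64(c['dist_coeffs'])).reshape(2,1)
        A.append((np.array(c['world_to_cam'])[:3],p))
    X=cv2.triangulatePoints(A[0][0],A[1][0],A[0][1],A[1][1]);return (X[:3]/X[3]).ravel()
E
python3 - <<'E'
from h import *
a=grab('scene');b=grab('side')
for nm,c in(('scene',a),('side',b)):
    for k,lo,hi in(('green',(50,120,50),(80,255,255)),('orange',(8,200,150),(16,255,255)),('red',(0,200,100),(4,255,255)),('wood',(10,80,120),(22,190,255))):
        for q in blobs(c,lo,hi,30): print(nm,k,q[0],q[1],q[2].round(1))
s=a['image'][130:290,240:440];d=b['image'][130:350,240:400]
s=cv2.resize(s,None,fx=2,fy=2,interpolation=2);d=cv2.resize(d,None,fx=2.4,fy=2.4,interpolation=2)
o=np.zeros((530,790,3),np.uint8);o[:320,:400]=s;o[:528,400:784]=d
cv2.imwrite('pics/c0.png',o[:,:,::-1])
E
```

```text
scene green 49 [314, 182, 10, 8] [319.5 186.1]
scene orange 223 [533, 110, 20, 17] [542.3 118.1]
scene orange 63 [273, 197, 10, 9] [276.9 200.9]
scene red 681 [304, 201, 36, 32] [322.3 217.2]
scene red 1653 [292, 308, 50, 53] [316.8 335. ]
scene wood 42 [514, 43, 11, 13] [518.3  48.9]
scene wood 504 [300, 78, 134, 50] [367.1 102.1]
scene wood 390 [502, 87, 27, 36] [514.2 106. ]
scene wood 1476 [318, 135, 216, 265] [437.  272.1]
scene wood 878 [357, 138, 39, 31] [375.3 153.8]
scene wood 322 [174, 151, 78, 48] [212.3 174.7]
scene wood 171 [218, 176, 49, 34] [241.7 193.2]
scene wood 146 [240, 176, 42, 28] [260.3 189.8]
scene wood 136 [315, 200, 15, 22] [322.2 210.8]
scene wood 1242 [42, 227, 85, 173] [ 79.3 311.9]
scene wood 539 [156, 275, 49, 46] [181.4 301.6]
scene wood 308 [301, 316, 32, 29] [316.5 330. ]
side green 97 [343, 228, 13, 10] [349.2 232.3]
side orange 37 [358, 200, 12, 8] [363.6 204.5]
side orange 101 [263, 339, 24, 11] [273.9 344.9]
side red 549 [248, 160, 35, 26] [266.4 172.4]
side red 488 [294, 171, 31, 24] [308.8 183.4]
side wood 1887 [300, 4, 96, 57] [327.9  21. ]
side wood 2543 [431, 31, 106, 40] [493.1  54.1]
side wood 6019 [128, 96, 318, 304] [310.1 292.1]
side wood 78 [318, 111, 37, 4] [337.7 112.6]
side wood 191 [633, 125, 7, 67] [636.9 161.2]
side wood 322 [340, 134, 35, 23] [356.4 146.7]
side wood 164 [259, 153, 11, 23] [264.2 164.1]
side wood 125 [304, 167, 11, 19] [309.  175.9]
side wood 169 [399, 185, 5, 42] [401.3 205.6]
side wood 184 [390, 197, 5, 44] [392.1 218.7]
side wood 2008 [310, 286, 52, 49] [335.2 309.8]
```

View pics/c0.png

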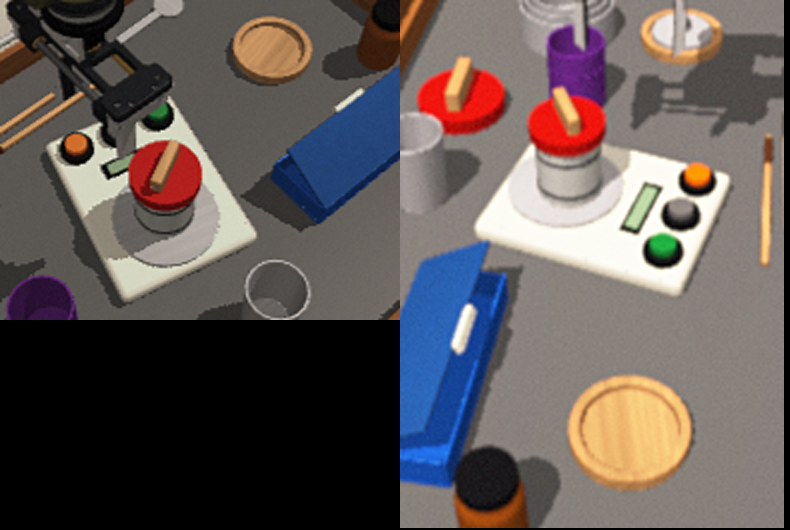

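```bash
python3 - <<'E'
from h import *
np.set_printoptions(precision=1,suppress=True)
a=grab('scene');b=grab('side')
p=lambda n,u,v:print(n,tri(a,u,b,v))
p('green',[319.5,186.1],[349.2,232.3]);p('orange',[276.9,200.9],[363.6,204.5])
p('rest',[375.3,153.8],[335.2,309.8]);p('handle',[322.2,210.8],[309,175.9]);p('bigcap handle',[316.5,330],[264.2,164.1])
p('jar?',[437,133],[276,325])
W=dict(lo=(10,80,120),hi=(22,190,255))
for n,c,box in(('scene',a,(357,138)),('side',b,(310,286)),('scene',a,(315,200)),('side',b,(304,167))):
    q=[q for q in blobs(c,W['lo'],W['hi'],30) if tuple(q[1][:2])==box][0]
    cn=cv2.findContours(q[3].astype(np.uint8),0,1)[0][0].reshape(-1,2)
    if q[0]>500:
        for z in (18,):
            P=plane(c,cn,z)[:,:2];print(n,'rest',z,cv2.minEnclosingCircle(P.astype(np.float32)),cv2.fitEllipse(P.astype(np.float32)))
    else:
        P=plane(c,cn,150)[:,:2].astype(np.float32);print(n,'handle',cv2.minAreaRect(P),cv2.boxPoints(cv2.minAreaRect(P)))
E
```

```text
green [497.4 135.7  42.6]
orange [464.8  20.   41.8]
rest [503.5 351.1  13.3]
handle [612.7  47.8 150. ]
bigcap handle [ 788.  -117.9   46.8]
jar? [607.6 465.4 109.5]
scene rest 18 ((502.7281188964844, 351.8594970703125), 58.626075744628906) ((502.86932373046875, 351.5878601074219), (113.35678100585938, 113.75553894042969), 63.85100555419922)
side rest 18 ((504.42230224609375, 352.1793212890625), 63.497108459472656) ((504.4293212890625, 351.7959899902344), (116.27922058105469, 125.5337905883789), 5.700477123260498)
scene handle ((611.6629638671875, 49.10774230957031), (13.482833862304688, 59.81136703491211), 26.41596794128418) [[592.3  72.9]
 [618.9  19.3]
 [631.   25.3]
 [604.4  78.9]]
side handle ((613.249755859375, 47.04280090332031), (18.39850616455078, 80.03060150146484), 27.48712158203125) [[586.6  78.3]
 [623.6   7.3]
 [639.9  15.8]
 [602.9  86.8]]
```

The crop shows the chosen cap: small, on the aluminium canister, on the platform. Its bar is at about scene (322,211), and the rest at (375,154) is empty. The green–orange key spacing comes out at 120.2 mm (expected 120) with tops at about z 42 (expected 44), so the drawer floor is near z 0. The handle centre is about (612,48), with the bar lying at -63.6°.

>>> jog_arm:
  commands:
    - {"dx": 0.6,"dy": 0.78,"gripper": 0}
    - {"dx": 0.6,"dy": 0.78}
    - {"az": -0.88}
    - {"az": -0.88}
    - {"az": -0.88}
    - {}
  squeeze: 25

```text
schema error: expected keys dx, dy, dz, ax, ay, az, gripper
```

```bash
python3 - <<'E'
from h import *
np.set_printoptions(precision=2,suppress=True)
a=grab('wrist','w1.png');s=manip.read_state();print(s['eef_pos'],s['eef_rot'])
T=np.array(a['world_to_cam']);print(-T[:3,:3].T@T[:3,3])
for q in blobs(a,(8,60,100),(22,200,255),200):
    cn=cv2.findContours(q[3].astype(np.uint8),0,1)[0][0].reshape(-1,2)
    P=plane(a,cn,156)[:,:2].astype(np.float32);print(q[1],cv2.minAreaRect(P))
for q in blobs(a,(0,190,80),(5,255,255),200):
    cn=cv2.findContours(q[3].astype(np.uint8),0,1)[0][0].reshape(-1,2)
    P=plane(a,cn,132)[:,:2].astype(np.float32);print('red',q[1],cv2.minEnclosingCircle(P))
E
```

```text
[549.94  -0.01 213.31] [-3.14  0.    1.57]
[550.44  76.38 384.09]
[66, 0, 60, 270] ((369.4878234863281, 58.92469787597656), (9.840617179870605, 215.67361450195312), 0.006916895974427462)
[574, 0, 66, 270] ((786.6356201171875, 59.75785446166992), (219.667724609375, 9.450316429138184), 89.95797729492188)
[185, 95, 25, 161] ((450.4150390625, 32.301353454589844), (7.216677188873291, 133.24929809570312), 0.05347991734743118)
[374, 128, 47, 71] ((613.0599975585938, 46.238616943359375), (16.672470092773438, 61.25528335571289), 27.573484420776367)
[171, 141, 25, 136] ((435.8965148925781, 4.644142150878906), (8.015042304992676, 119.64472198486328), 0.5536584258079529)
[240, 162, 25, 26] ((495.0428771972656, 37.236366271972656), (20.631385803222656, 19.594528198242188), 85.85899353027344)
[485, 244, 28, 27] ((710.6842041015625, -37.08879852294922), (25.52888298034668, 23.77570152282715), 89.5424575805664)
[132, 288, 30, 56] ((382.575439453125, -97.93877410888672), (68.43558502197266, 21.201290130615234), 69.42308044433594)
[492, 295, 17, 49] ((722.9102783203125, -103.0040512084961), (15.849804878234863, 56.0058708190918), 11.051267623901367)
[263, 337, 71, 40] ((524.623046875, -142.10592651367188), (73.3719711303711, 42.366058349609375), 11.347095489501953)
red [348, 114, 94, 93] ((615.3740234375, 45.38282775878906), 42.7850341796875)
red [444, 226, 84, 74] ((715.5319213867188, -57.64482116699219), 42.842796325683594)
```

View pics/w1.png

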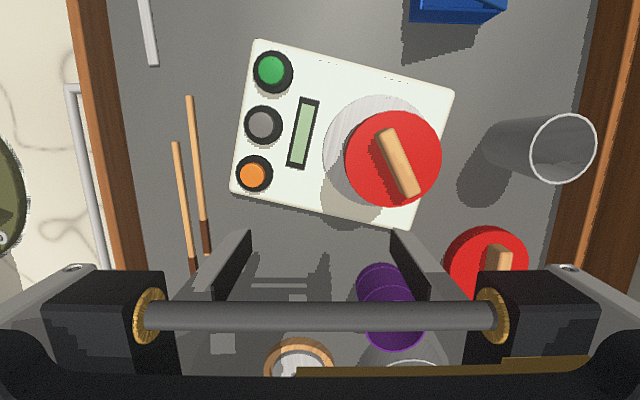

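The wrist view shows the capped canister at pixel (394,158) and the keys at (272,71), (263,125) and (253,174). It puts the handle near (613,46.5), which agrees with the earlier estimate. The jog rows need all of their keys, so I'm resending with them.

>>> jog_arm:
  commands:
    - {"dx": 0.59,"dy": 0.79,"dz": 0,"ax": 0,"ay": 0,"az": 0,"gripper": 0}
    - {"dx": 0.59,"dy": 0.79,"dz": 0,"ax": 0,"ay": 0,"az": 0,"gripper": 0}
    - {"dx": 0,"dy": 0,"dz": 0,"ax": 0,"ay": 0,"az": -0.9,"gripper": 0}
    - {"dx": 0,"dy": 0,"dz": 0,"ax": 0,"ay": 0,"az": -0.9,"gripper": 0}
    - {"dx": 0,"dy": 0,"dz": 0,"ax": 0,"ay": 0,"az": -0.9,"gripper": 0}
    - {"dx": 0,"dy": 0,"dz": 0,"ax": 0,"ay": 0,"az": 0,"gripper": 0}
  squeeze: 25

```text
clock: 1.1
eef_pos: [613.2, 47.2, 213.4]
eef_rot: [-3.141, -0.0, 2.041]
wrist_force: [-0.6, -0.1, 0.1]
finger_gap: 93.9
finger_force: 0.0
```

```bash
python3 - <<'E'
from h import *
np.set_printoptions(precision=2,suppress=True)
a=grab('scene');w=grab('wrist');s=manip.read_state();print(s['eef_pos'],s['eef_rot'],s['clock'])
for n,c in(('sc',a),('w',w)):
  for q in blobs(c,(8,60,100),(22,200,255),100):
    cn=cv2.findContours(q[3].astype(np.uint8),0,1)[0][0].reshape(-1,2)
    P=plane(c,cn,156)[:,:2].astype(np.float32);r=cv2.minAreaRect(P)
    if abs(r[0][0]-613)<30 and abs(r[0][1]-47)<40:print(n,q[1],r)
  for z in (96,132):
   for q in blobs(c,(0,190,80),(5,255,255),200):
    cn=cv2.findContours(q[3].astype(np.uint8),0,1)[0][0].reshape(-1,2)
    P=plane(c,cn,z)[:,:2].astype(np.float32);print(n,'red',z,q[1],cv2.minEnclosingCircle(P))
# green/orange refined from wrist
for k,lo,hi in(('green',(50,120,50),(80,255,255)),('orange',(8,200,150),(16,255,255))):
    for q in blobs(w,lo,hi,100): print(k,q[1],plane(w,q[2],43))
print('proj of TCP axis pt z156 in wrist',proj(w,[*s['eef_pos'][:2],156]))
E
```

```text
[613.18  47.19 213.41] [-3.14 -0.    2.04] 1.2
sc [315, 200, 16, 22] ((615.0209350585938, 47.03672790527344), (17.033126831054688, 59.40980911254883), 27.80988883972168)
sc red 96 [304, 201, 37, 34] ((600.731689453125, 57.332008361816406), 47.67815399169922)
sc red 96 [292, 308, 51, 54] ((802.78271484375, -130.29296875), 52.9842414855957)
sc red 132 [304, 201, 37, 34] ((616.4293212890625, 43.42218017578125), 45.570343017578125)
sc red 132 [292, 308, 51, 54] ((809.5478515625, -135.90823364257812), 50.641971588134766)
w [312, 181, 17, 72] ((613.7046508789062, 47.37556457519531), (13.50699520111084, 63.2010498046875), 27.196134567260742)
w red 96 [329, 182, 37, 66] ((642.6696166992188, 43.40914535522461), 37.39992141723633)
w red 96 [275, 195, 46, 59] ((606.9004516601562, 9.487895011901855), 38.141136169433594)
w red 96 [337, 332, 33, 29] ((732.0195922851562, -98.6259765625), 26.289392471313477)
w red 96 [377, 332, 35, 31] ((780.33740234375, -80.37646484375), 29.779958724975586)
w red 132 [329, 182, 37, 66] ((634.7714233398438, 52.40459060668945), 32.72817611694336)
w red 132 [275, 195, 46, 59] ((603.4701538085938, 22.72049331665039), 33.37683868408203)
w red 132 [337, 332, 33, 29] ((712.9603881835938, -71.88854217529297), 23.005460739135742)
w red 132 [377, 332, 35, 31] ((755.2425537109375, -55.91864776611328), 26.060070037841797)
green [248, 59, 27, 29] [[494.79 135.54  43.  ]]
proj of TCP axis pt z156 in wrist [[319.36 217.68]]
```

Aligned: handle centre (613.7,47.4) against TCP (613.2,47.2), and the yaw matches. I'll go down to TCP z about 143 and grip.

>>> jog_arm:
  commands:
    - {"dx": 0,"dy": 0.01,"dz": 0.9,"ax": 0,"ay": 0,"az": 0,"gripper": 0}
    - {"dx": 0,"dy": 0,"dz": 0.6,"ax": 0,"ay": 0,"az": 0,"gripper": 0}
    - {"dx": 0,"dy": 0,"dz": 0.26,"ax": 0,"ay": 0,"az": 0,"gripper": 0}
    - {"dx": 0,"dy": 0,"dz": 0,"ax": 0,"ay": 0,"az": 0,"gripper": 0.5}
    - {"dx": 0,"dy": 0,"dz": 0,"ax": 0,"ay": 0,"az": 0,"gripper": 0.7}
    - {"dx": 0,"dy": 0,"dz": 0,"ax": 0,"ay": 0,"az": 0,"gripper": 0.8}
    - {"dx": 0,"dy": 0,"dz": 0,"ax": 0,"ay": 0,"az": 0,"gripper": 1}
    - {"dx": 0,"dy": 0,"dz": 0,"ax": 0,"ay": 0,"az": 0,"gripper": 1}
    - {"dx": 0,"dy": 0,"dz": 0,"ax": 0,"ay": 0,"az": 0,"gripper": 1}
  squeeze: 25

```text
clock: 2.33
eef_pos: [613.6, 47.4, 143.3]
eef_rot: [3.141, 0.0, 2.042]
wrist_force: [-0.7, -0.3, 1.9]
finger_gap: 37.5
finger_force: 1.2
```

>>> jog_arm:
  commands:
    - {"dx": 0,"dy": 0,"dz": 0,"ax": 0,"ay": 0,"az": 0,"gripper": 1}
    - {"dx": 0,"dy": 0,"dz": 0,"ax": 0,"ay": 0,"az": 0,"gripper": 1}
    - {"dx": 0,"dy": 0,"dz": 0,"ax": 0,"ay": 0,"az": 0,"gripper": 1}
    - {"dx": 0,"dy": 0,"dz": 0,"ax": 0,"ay": 0,"az": 0,"gripper": 1}
  squeeze: 25

```text
clock: 2.82
eef_pos: [613.6, 47.4, 143.3]
eef_rot: [3.141, 0.0, 2.042]
wrist_force: [-1.6, -0.1, 4.6]
finger_gap: 14.1
finger_force: 30.0
```

>>> jog_arm:
  commands:
    - {"dx": 0,"dy": 0,"dz": -0.1,"ax": 0,"ay": 0,"az": 0,"gripper": 1}
    - {"dx": 0,"dy": 0,"dz": -0.2,"ax": 0,"ay": 0,"az": 0,"gripper": 1}
    - {"dx": 0,"dy": 0,"dz": -0.3,"ax": 0,"ay": 0,"az": 0,"gripper": 1}
    - {"dx": 0,"dy": 0,"dz": -0.4,"ax": 0,"ay": 0,"az": 0,"gripper": 1}
    - {"dx": 0,"dy": 0,"dz": -0.5,"ax": 0,"ay": 0,"az": 0,"gripper": 1}
    - {"dx": 0,"dy": 0,"dz": -0.2,"ax": 0,"ay": 0,"az": 0,"gripper": 1}
    - {"dx": 0,"dy": 0,"dz": 0,"ax": 0,"ay": 0,"az": 0,"gripper": 1}
  squeeze: 25

```text
clock: 3.7
eef_pos: [613.7, 47.4, 211.6]
eef_rot: [3.141, 0.0, 2.042]
wrist_force: [-0.4, -0.3, -1.0]
finger_gap: 13.5
finger_force: 29.6
```

```bash
python3 - <<'E'
from h import *
np.set_printoptions(precision=3,suppress=True)
a=grab('scene');b=grab('side');s=manip.read_state();print(s['eef_pos'],s['eef_rot'],s['clock'],s['wrist_force'],s['finger_gap'])
o=np.zeros((480,800,3),np.uint8)
o[:,:400]=cv2.resize(a['image'][130:290,255:388],(400,480));o[:,400:]=cv2.resize(b['image'][110:270,240:373],(400,480))
cv2.imwrite('pics/l1.png',o[:,:,::-1])
# tool-frame shift from here to rest
from scipy.spatial.transform import Rotation as R
M=R.from_euler('xyz',s['eef_rot']).as_matrix()
d=np.array([503.5,351.3,s['eef_pos'][2]])-s['eef_pos'];print('tool mm',M.T@d,'/40',M.T@d/40)
E
```

```text
[613.323  47.366 210.428] [-3.141 -0.     2.042] 3.8 [-0.278 -0.17  -0.506] 13.74033232875101
tool mm [320.667  40.117   0.096] /40 [8.017 1.003 0.002]
```

View pics/l1.png

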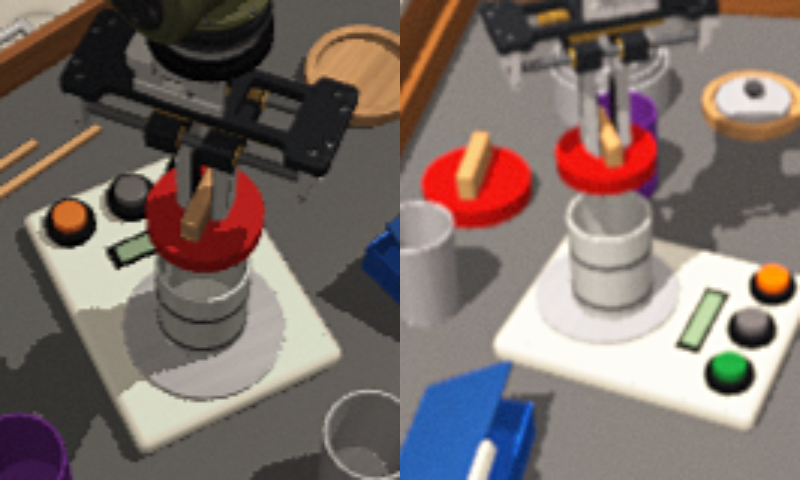

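The picture shows the cap held level by its bar (left panel, about (205,215)) and the bare canister still standing on the platform. Next I'll move over the rest.

>>> jog_arm:
  commands:
    - {"dx": 0.4,"dy": 0.1,"dz": 0,"ax": 0,"ay": 0,"az": 0,"gripper": 1}
    - {"dx": 0.8,"dy": 0.1,"dz": 0,"ax": 0,"ay": 0,"az": 0,"gripper": 1}
    - {"dx": 0.95,"dy": 0.1,"dz": 0,"ax": 0,"ay": 0,"az": 0,"gripper": 1}
    - {"dx": 0.95,"dy": 0.1,"dz": 0,"ax": 0,"ay": 0,"az": 0,"gripper": 1}
    - {"dx": 0.95,"dy": 0.1,"dz": 0,"ax": 0,"ay": 0,"az": 0,"gripper": 1}
    - {"dx": 0.95,"dy": 0.1,"dz": 0,"ax": 0,"ay": 0,"az": 0,"gripper": 1}
    - {"dx": 0.95,"dy": 0.1,"dz": 0,"ax": 0,"ay": 0,"az": 0,"gripper": 1}
    - {"dx": 0.9,"dy": 0.1,"dz": 0,"ax": 0,"ay": 0,"az": 0,"gripper": 1}
    - {"dx": 0.75,"dy": 0.1,"dz": 0,"ax": 0,"ay": 0,"az": 0,"gripper": 1}
    - {"dx": 0.42,"dy": 0.1,"dz": 0,"ax": 0,"ay": 0,"az": 0,"gripper": 1}
  squeeze: 25

```text
clock: 5.05
eef_pos: [502.3, 353.2, 210.7]
eef_rot: [-3.141, -0.0, 2.044]
wrist_force: [0.6, -0.9, -1.1]
finger_gap: 14.0
finger_force: 29.6
```

>>> jog_arm:
  commands:
    - {"dx": 0,"dy": 0,"dz": 0.5,"ax": 0,"ay": 0,"az": 0,"gripper": 1}
    - {"dx": 0,"dy": 0,"dz": 1,"ax": 0,"ay": 0,"az": 0,"gripper": 1}
    - {"dx": 0,"dy": 0,"dz": 0.9,"ax": 0,"ay": 0,"az": 0,"gripper": 1}
    - {"dx": 0,"dy": 0,"dz": 0.5,"ax": 0,"ay": 0,"az": 0,"gripper": 1}
    - {"dx": 0,"dy": 0,"dz": 0,"ax": 0,"ay": 0,"az": 0,"gripper": 1}
  squeeze: 25

```text
clock: 5.68
eef_pos: [502.9, 351.0, 93.5]
eef_rot: [-3.139, 0.0, 2.042]
wrist_force: [0.7, -1.3, -1.2]
finger_gap: 13.8
finger_force: 29.6
```

```bash
python3 - <<'E'
from h import *
np.set_printoptions(precision=2,suppress=True)
a=grab('scene');b=grab('side');s=manip.read_state();print(s['eef_pos'],s['eef_rot'],s['clock'],s['wrist_force'])
for n,c in(('sc',a),('side',b)):
  for q in blobs(c,(0,190,80),(5,255,255),150):
    cn=cv2.findContours(q[3].astype(np.uint8),0,1)[0][0].reshape(-1,2)
    P=plane(c,cn,s['eef_pos'][2]-11)[:,:2].astype(np.float32);print(n,'red',q[1],cv2.minEnclosingCircle(P))
o=np.zeros((480,800,3),np.uint8)
o[:,:400]=cv2.resize(a['image'][80:200,325:425],(400,480));o[:,400:]=cv2.resize(b['image'][210:360,275:400],(400,480))
cv2.imwrite('pics/p1.png',o[:,:,::-1])
E
```

```text
[503.83 351.6   95.87] [ 3.14 -0.    2.04] 5.775 [ 1.2  -0.58 -1.17]
sc red [364, 128, 30, 23] ((508.4381408691406, 350.091552734375), 46.08506393432617)
sc red [292, 308, 51, 53] ((800.5797729492188, -128.1560821533203), 53.3724365234375)
side red [248, 160, 35, 26] ((762.7256469726562, -33.711952209472656), 62.2650260925293)
side red [316, 277, 39, 35] ((504.14532470703125, 354.8363037109375), 47.141075134277344)
```

View pics/p1.png

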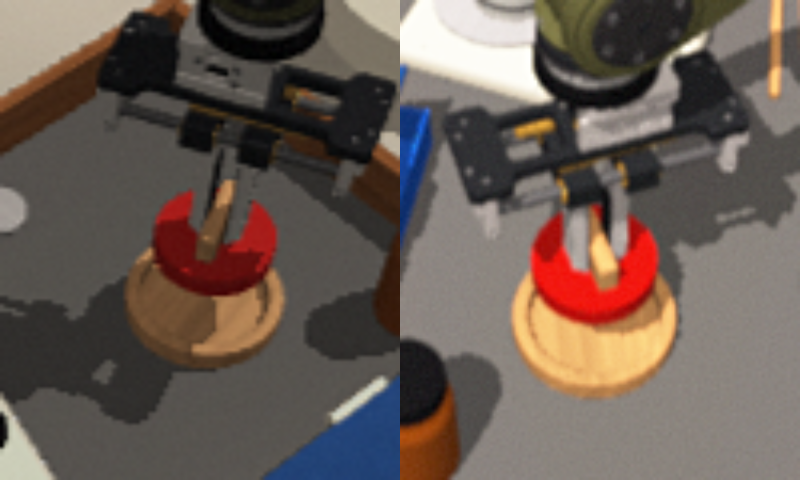

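The cap hangs level and centred over the empty rest (left panel (215,245), rest (205,305)). The offset is under 1 mm, so I'm lowering it.

>>> jog_arm:
  commands:
    - {"dx": 0,"dy": 0,"dz": 0.6,"ax": 0,"ay": 0,"az": 0,"gripper": 1}
    - {"dx": 0,"dy": 0,"dz": 0.4,"ax": 0,"ay": 0,"az": 0,"gripper": 1}
    - {"dx": 0,"dy": 0,"dz": 0.2,"ax": 0,"ay": 0,"az": 0,"gripper": 1}
    - {"dx": 0,"dy": 0,"dz": 0.1,"ax": 0,"ay": 0,"az": 0,"gripper": 1}
    - {"dx": 0,"dy": 0,"dz": 0.05,"ax": 0,"ay": 0,"az": 0,"gripper": 1}
    - {"dx": 0,"dy": 0,"dz": 0,"ax": 0,"ay": 0,"az": 0,"gripper": 1}
  squeeze: 25

```text
clock: 6.52
eef_pos: [503.7, 351.5, 41.4]
eef_rot: [3.141, -0.0, 2.042]
wrist_force: [0.2, 1.0, -0.9]
finger_gap: 14.0
finger_force: 29.6
```

>>> jog_arm:
  commands:
    - {"dx": 0,"dy": 0,"dz": 0.05,"ax": 0,"ay": 0,"az": 0,"gripper": 1}
    - {"dx": 0,"dy": 0,"dz": 0,"ax": 0,"ay": 0,"az": 0,"gripper": 1}
  squeeze: 25

```text
clock: 6.78
eef_pos: [503.5, 351.3, 39.0]
eef_rot: [-3.142, -0.0, 2.042]
wrist_force: [-1.0, 0.0, -1.5]
finger_gap: 13.9
finger_force: 29.6
```

>>> jog_arm:
  commands:
    - {"dx": 0,"dy": 0,"dz": 0.03,"ax": 0,"ay": 0,"az": 0,"gripper": 1}
    - {"dx": 0,"dy": 0,"dz": 0,"ax": 0,"ay": 0,"az": 0,"gripper": 1}
  squeeze: 25

```text
clock: 7.02
eef_pos: [503.5, 351.3, 37.7]
eef_rot: [-3.141, -0.0, 2.042]
wrist_force: [0.8, -0.8, -0.2]
finger_gap: 13.7
finger_force: 29.6
```

>>> jog_arm:
  commands:
    - {"dx": 0,"dy": 0,"dz": 0.02,"ax": 0,"ay": 0,"az": 0,"gripper": 1}
    - {"dx": 0,"dy": 0,"dz": 0,"ax": 0,"ay": 0,"az": 0,"gripper": 1}
  squeeze: 25

```text
clock: 7.28
eef_pos: [503.6, 351.4, 37.3]
eef_rot: [3.141, -0.0, 2.042]
wrist_force: [-1.4, -1.2, 2.8]
finger_gap: 13.9
finger_force: 29.8
```

>>> jog_arm:
  commands:
    - {"dx": 0,"dy": 0,"dz": 0.015,"ax": 0,"ay": 0,"az": 0,"gripper": 1}
    - {"dx": 0,"dy": 0,"dz": 0,"ax": 0,"ay": 0,"az": 0,"gripper": 1}
  squeeze: 25

```text
clock: 7.52
eef_pos: [503.6, 351.4, 37.2]
eef_rot: [3.141, -0.0, 2.042]
wrist_force: [-4.3, -2.3, 9.9]
finger_gap: 13.9
finger_force: 30.2
```

Firm contact at 9.9 N, at the expected height (37), so the cap is seated. I'm opening the fingers.

>>> jog_arm:
  commands:
    - {"dx": 0,"dy": 0,"dz": 0,"ax": 0,"ay": 0,"az": 0,"gripper": 0.7}
    - {"dx": 0,"dy": 0,"dz": 0,"ax": 0,"ay": 0,"az": 0,"gripper": 0.5}
    - {"dx": 0,"dy": 0,"dz": 0,"ax": 0,"ay": 0,"az": 0,"gripper": 0.4}
    - {"dx": 0,"dy": 0,"dz": 0,"ax": 0,"ay": 0,"az": 0,"gripper": 0.4}
    - {"dx": 0,"dy": 0,"dz": -0.3,"ax": 0,"ay": 0,"az": 0,"gripper": 0.4}
    - {"dx": 0,"dy": 0,"dz": -0.8,"ax": 0,"ay": 0,"az": 0,"gripper": 1}
    - {"dx": 0,"dy": 0,"dz": -1,"ax": 0,"ay": 0,"az": 0,"gripper": 1}
    - {"dx": 0,"dy": 0,"dz": -1,"ax": 0,"ay": 0,"az": 0,"gripper": 1}
    - {"dx": 0,"dy": 0,"dz": 0,"ax": 0,"ay": 0,"az": 0,"gripper": 1}
    - {"dx": 0,"dy": 0,"dz": 0,"ax": 0,"ay": 0,"az": 0,"gripper": 1}
  squeeze: 25

```text
clock: 8.78
eef_pos: [503.2, 351.1, 159.9]
eef_rot: [-3.14, 0.0, 2.042]
wrist_force: [-0.3, 0.4, -1.4]
finger_gap: 9.9
finger_force: 0.0
```

```bash
python3 - <<'E'
from h import *
np.set_printoptions(precision=3,suppress=True)
from scipy.spatial.transform import Rotation as R
a=grab('scene');b=grab('side');w=grab('wrist');s=manip.read_state();print(s['eef_pos'],s['eef_rot'],s['clock'],s['wrist_force'],s['finger_gap'])
L=(10,80,120),(22,190,255)
for n,c in(('sc',a),('side',b)):
  for k,lo,hi in(('green',(50,120,50),(80,255,255)),('orange',(8,200,150),(16,255,255))):
    for q in blobs(c,lo,hi,30):print(n,k,q[1],q[2],plane(c,q[2],43)[0])
for q in blobs(b,(0,190,80),(5,255,255),150):
    cn=cv2.findContours(q[3].astype(np.uint8),0,1)[0][0].reshape(-1,2)
    print(q[1],cv2.minEnclosingCircle(plane(b,cn,26)[:,:2].astype(np.float32)))
for q in blobs(w,(50,120,50),(80,255,255),60):print('w',q[1],plane(w,q[2],43))
M=R.from_euler('xyz',s['eef_rot']).as_matrix()
for g in((496.5,135.6),(464.8,20)):
  d=np.array([*g,s['eef_pos'][2]])-s['eef_pos'];print('tool/40',M.T@d/40)
o=np.zeros((480,800,3),np.uint8)
o[:,:400]=cv2.resize(a['image'][110:190,335:415],(400,480));o[:,400:]=cv2.resize(b['image'][120:360,230:430],(400,480))
cv2.imwrite('pics/r1.png',o[:,:,::-1])
E
```

```text
[503.135 351.125 159.295] [-3.14   0.     2.042] 8.925 [-0.152 -0.003  0.308] 1.0898863267167829
sc green [313, 180, 11, 10] [318.205 184.663] [493.747 136.408  43.   ]
sc orange [534, 110, 19, 17] [542.633 117.842] [746.745 816.127  43.   ]
sc orange [273, 197, 10, 9] [277.174 200.884] [463.256  19.592  43.   ]
side orange [263, 338, 25, 12] [274.229 344.941] [615.081 471.007  43.   ]
[248, 160, 35, 26] ((786.321533203125, -106.51079559326172), 67.2222671508789)
[318, 290, 38, 36] ((501.8821105957031, 351.68572998046875), 46.245540618896484)
tool/40 [-4.725 -2.594  0.006]
tool/40 [-6.941 -4.612  0.011]
```

View pics/r1.png

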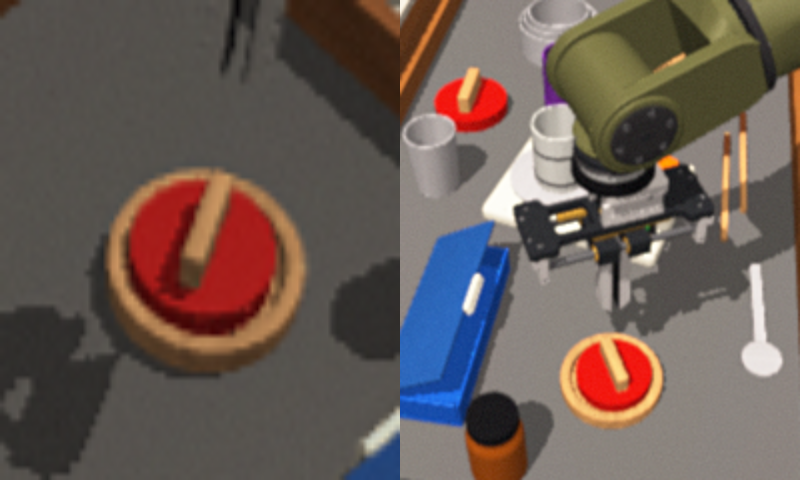

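The cap sits flat and upright inside the rest ring (left panel (205,255)), with the canister still standing. From the clear view the keys are green (494.2,136.0) and orange (463.8,19.8), 120.1 mm apart. Moving above green with closed fingers.

>>> jog_arm:
  commands:
    - {"dx": -0.5,"dy": -0.28,"dz": 0,"ax": 0,"ay": 0,"az": 0,"gripper": 1}
    - {"dx": -0.9,"dy": -0.5,"dz": 0,"ax": 0,"ay": 0,"az": 0,"gripper": 1}
    - {"dx": -0.9,"dy": -0.5,"dz": 0,"ax": 0,"ay": 0,"az": 0,"gripper": 1}
    - {"dx": -0.9,"dy": -0.5,"dz": 0,"ax": 0,"ay": 0,"az": 0,"gripper": 1}
    - {"dx": -0.9,"dy": -0.5,"dz": 0,"ax": 0,"ay": 0,"az": 0,"gripper": 1}
    - {"dx": -0.59,"dy": -0.36,"dz": 0,"ax": 0,"ay": 0,"az": 0,"gripper": 1}
    - {"dx": 0,"dy": 0,"dz": 0.9,"ax": 0,"ay": 0,"az": 0,"gripper": 1}
    - {"dx": 0,"dy": 0,"dz": 0.9,"ax": 0,"ay": 0,"az": 0,"gripper": 1}
    - {"dx": 0,"dy": 0,"dz": 0.6,"ax": 0,"ay": 0,"az": 0,"gripper": 1}
    - {"dx": 0,"dy": 0,"dz": 0,"ax": 0,"ay": 0,"az": 0,"gripper": 1}
  squeeze: 25

```text
clock: 10.18
eef_pos: [493.5, 136.0, 62.6]
eef_rot: [-3.138, -0.001, 2.042]
wrist_force: [0.2, -0.6, 0.7]
finger_gap: 0.5
finger_force: 0.0
```

```bash
python3 - <<'E'
from h import *
np.set_printoptions(precision=2,suppress=True)
b=grab('side');w=grab('wrist');s=manip.read_state();print(s['eef_pos'],s['eef_rot'],s['clock'],s['wrist_force'],s['finger_gap'])
o=np.zeros((400,800,3),np.uint8)
o[:,:400]=cv2.resize(w['image'][120:320,220:420],(400,400));o[:,400:]=cv2.resize(b['image'][150:270,290:410],(400,400))
cv2.imwrite('pics/g1.png',o[:,:,::-1])
E
```

```text
[494.8  136.34  64.94] [ 3.14 -0.    2.04] 10.275 [-0.35 -0.33  0.14] 0.5384186122428377
```

View pics/g1.png

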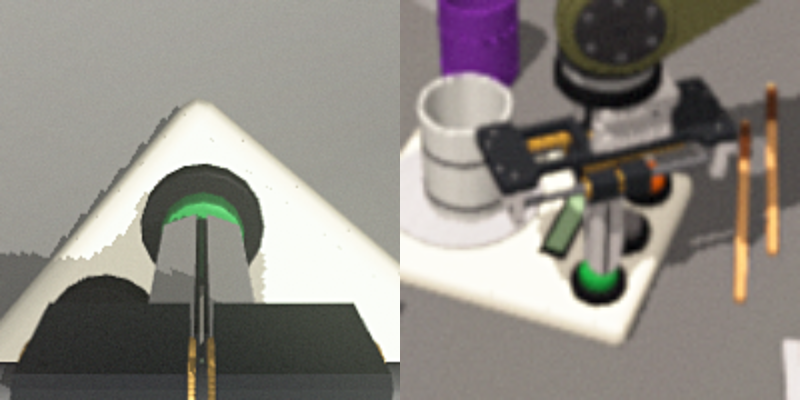

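The closed fingertips are above the green key in both views (right panel (600,270)), well clear of grey. Pressing.

>>> jog_arm:
  commands:
    - {"dx": 0,"dy": 0,"dz": 0.25,"ax": 0,"ay": 0,"az": 0,"gripper": 1}
    - {"dx": 0,"dy": 0,"dz": 0.1,"ax": 0,"ay": 0,"az": 0,"gripper": 1}
    - {"dx": 0,"dy": 0,"dz": 0.07,"ax": 0,"ay": 0,"az": 0,"gripper": 1}
    - {"dx": 0,"dy": 0,"dz": 0,"ax": 0,"ay": 0,"az": 0,"gripper": 1}
    - {"dx": 0,"dy": 0,"dz": 0,"ax": 0,"ay": 0,"az": 0,"gripper": 1}
  squeeze: 25

```text
clock: 10.9
eef_pos: [495.9, 136.6, 52.2]
eef_rot: [3.138, 0.001, 2.042]
wrist_force: [-21.2, -4.6, 58.2]
finger_gap: 0.6
finger_force: 28.8
```

>>> jog_arm:
  commands:
    - {"dx": 0,"dy": 0,"dz": 0.03,"ax": 0,"ay": 0,"az": 0,"gripper": 1}
    - {"dx": 0,"dy": 0,"dz": 0,"ax": 0,"ay": 0,"az": 0,"gripper": 1}
  squeeze: 25

```text
clock: 11.15
eef_pos: [496.0, 136.6, 51.9]
eef_rot: [3.137, 0.001, 2.042]
wrist_force: [-26.5, -6.4, 70.0]
finger_gap: 0.4
finger_force: 35.4
```

Contact came hard and early (TCP z 52, 70 N). I'll look before doing anything else.

```bash
python3 - <<'E'
from h import *
np.set_printoptions(precision=2,suppress=True)
b=grab('side');a=grab('scene');s=manip.read_state();print(s['eef_pos'],s['wrist_force'],s['moment'])
o=np.zeros((560,800,3),np.uint8)
o[:,:400]=cv2.resize(a['image'][130:242,270:350],(400,560));o[:,400:]=cv2.resize(b['image'][160:272,320:400],(400,560))
cv2.imwrite('pics/g2.png',o[:,:,::-1])
for z in(38,44,50): print(z,proj(b,[494.2,136,z]),proj(a,[494.2,136,z]))
for n,c in(('sc',a),('side',b)):
  for k,lo,hi in(('green',(50,120,50),(80,255,255)),('orange',(8,200,150),(16,255,255))):
    for q in blobs(c,lo,hi,10):print(n,k,q[0],q[1],q[2])
E
```

```text
[496.01 136.63  51.87] [-27.45  -5.81  69.83] [-1.19  5.13  0.03]
38 [[349.68 234.01]] [[318.2 185.9]]
44 [[349.74 232.42]] [[318.2  184.64]]
50 [[349.79 230.81]] [[318.2  183.36]]
sc green 25 [313, 185, 11, 5] [317.92 187.76]
sc orange 220 [533, 110, 20, 17] [542.36 118.05]
side green 18 [284, 65, 4, 13] [285.78  70.61]
side green 34 [343, 231, 12, 7] [348.18 235.03]
side orange 19 [363, 199, 6, 4] [365.26 200.42]
side orange 115 [263, 338, 25, 12] [274.41 344.91]
```

View pics/g2.png

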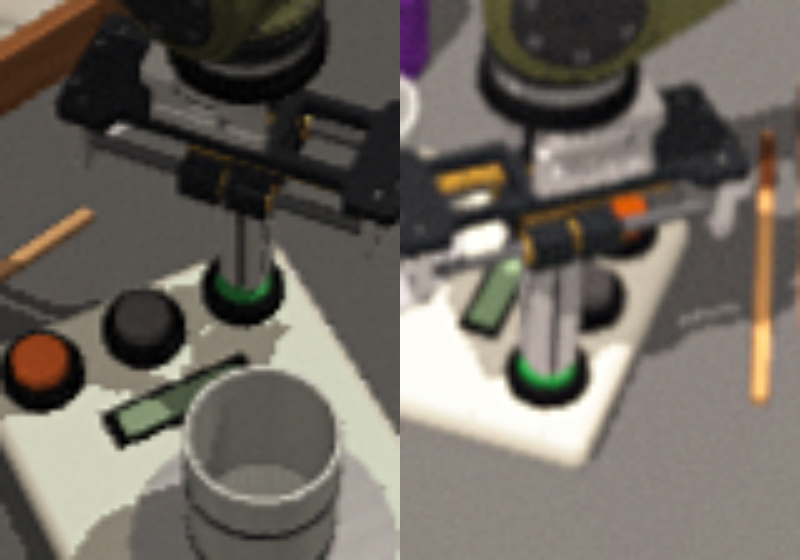

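The green key looks sunk flush with its collar (left panel (245,285)) under the fingertips, and grey is untouched. I'll back off in small steps to confirm this from the force profile.

>>> jog_arm:
  commands:
    - {"dx": 0,"dy": 0,"dz": -0.1,"ax": 0,"ay": 0,"az": 0,"gripper": 1}
    - {"dx": 0,"dy": 0,"dz": 0,"ax": 0,"ay": 0,"az": 0,"gripper": 1}

```text
clock: 11.5
eef_pos: [495.6, 136.5, 52.8]
eef_rot: [3.138, 0.001, 2.042]
wrist_force: [-7.8, -1.0, 26.9]
finger_gap: 0.7
finger_force: 13.6
```

>>> jog_arm:
  commands:
    - {"dx": 0,"dy": 0,"dz": -0.05,"ax": 0,"ay": 0,"az": 0,"gripper": 1}
    - {"dx": 0,"dy": 0,"dz": 0,"ax": 0,"ay": 0,"az": 0,"gripper": 1}

```text
clock: 11.75
eef_pos: [495.4, 136.4, 53.4]
eef_rot: [3.139, 0.001, 2.042]
wrist_force: [1.8, 0.2, 5.3]
finger_gap: 0.7
finger_force: 2.4
```

>>> jog_arm:
  commands:
    - {"dx": 0,"dy": 0,"dz": -0.05,"ax": 0,"ay": 0,"az": 0,"gripper": 1}
    - {"dx": 0,"dy": 0,"dz": 0,"ax": 0,"ay": 0,"az": 0,"gripper": 1}

```text
clock: 12.0
eef_pos: [495.0, 136.4, 54.8]
eef_rot: [3.141, 0.0, 2.042]
wrist_force: [2.8, 0.2, 3.0]
finger_gap: 0.1
finger_force: 2.0
```

>>> jog_arm:
  commands:
    - {"dx": 0,"dy": 0,"dz": -0.05,"ax": 0,"ay": 0,"az": 0,"gripper": 1}
    - {"dx": 0,"dy": 0,"dz": 0,"ax": 0,"ay": 0,"az": 0,"gripper": 1}

```text
clock: 12.25
eef_pos: [494.5, 136.2, 56.4]
eef_rot: [-3.141, -0.0, 2.042]
wrist_force: [2.0, -0.4, 2.2]
finger_gap: 0.3
finger_force: 1.5
```

>>> jog_arm:
  commands:
    - {"dx": 0,"dy": 0,"dz": -0.1,"ax": 0,"ay": 0,"az": 0,"gripper": 1}
    - {"dx": 0,"dy": 0,"dz": 0,"ax": 0,"ay": 0,"az": 0,"gripper": 1}

```text
clock: 12.5
eef_pos: [494.2, 136.2, 60.3]
eef_rot: [-3.141, -0.0, 2.042]
wrist_force: [-0.2, 0.2, -0.3]
finger_gap: 0.5
finger_force: 0.0
```

>>> jog_arm:
  commands:
    - {"dx": 0,"dy": 0,"dz": -0.6,"ax": 0,"ay": 0,"az": 0,"gripper": 1}
    - {"dx": 0,"dy": 0,"dz": -0.6,"ax": 0,"ay": 0,"az": 0,"gripper": 1}
    - {"dx": 0,"dy": 0,"dz": 0,"ax": 0,"ay": 0,"az": 0,"gripper": 1}

```text
clock: 12.88
eef_pos: [495.0, 136.4, 109.4]
eef_rot: [3.14, 0.0, 2.042]
wrist_force: [0.0, -0.5, 0.0]
finger_gap: 0.6
finger_force: 0.0
```

Green was fully pressed: the stop was at TCP z about 53.3 with a 5 N spring, and it let go near 60. Now orange.

>>> jog_arm:
  commands:
    - {"dx": -0.75,"dy": -0.67,"dz": 0,"ax": 0,"ay": 0,"az": 0,"gripper": 1}
    - {"dx": -0.75,"dy": -0.67,"dz": 0,"ax": 0,"ay": 0,"az": 0,"gripper": 1}
    - {"dx": -0.75,"dy": -0.67,"dz": 0,"ax": 0,"ay": 0,"az": 0,"gripper": 1}
    - {"dx": 0,"dy": 0,"dz": 0,"ax": 0,"ay": 0,"az": 0,"gripper": 1}
    - {"dx": 0,"dy": 0,"dz": 0.7,"ax": 0,"ay": 0,"az": 0,"gripper": 1}
    - {"dx": 0,"dy": 0,"dz": 0.4,"ax": 0,"ay": 0,"az": 0,"gripper": 1}
    - {"dx": 0,"dy": 0,"dz": 0,"ax": 0,"ay": 0,"az": 0,"gripper": 1}

```text
clock: 13.75
eef_pos: [463.2, 20.1, 63.2]
eef_rot: [-3.139, -0.001, 2.043]
wrist_force: [0.3, 0.4, 0.0]
finger_gap: 0.1
finger_force: 0.0
```

```bash
python3 - <<'E'
from h import *
np.set_printoptions(precision=2,suppress=True)
b=grab('side');a=grab('scene');s=manip.read_state();print(s['eef_pos'],s['wrist_force'],s['clock'])
o=np.zeros((400,800,3),np.uint8)
o[:,:400]=cv2.resize(a['image'][145:245,250:350],(400,400));o[:,400:]=cv2.resize(b['image'][160:260,310:410],(400,400))
cv2.imwrite('pics/o1.png',o[:,:,::-1])
E
```

```text
[464.06  19.89  64.7 ] [-0.41  1.02  0.37] 13.85
```

View pics/o1.png

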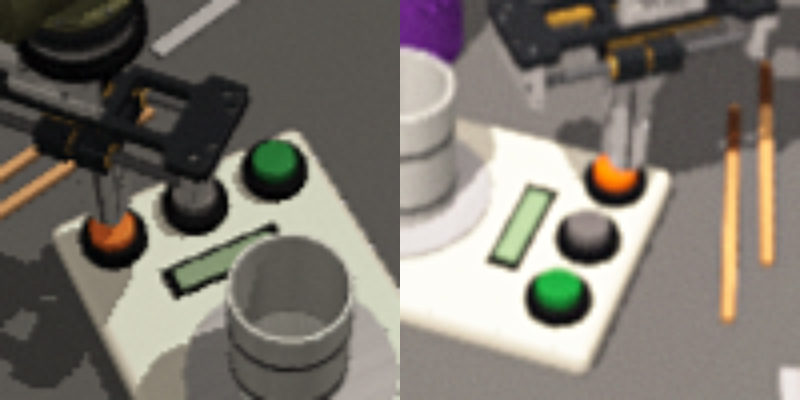

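The fingertips are over the orange key (left panel (112,220)) and green has sprung back up. I'll press gently to TCP z about 52.5.

>>> jog_arm:
  commands:
    - {"dx": 0,"dy": 0,"dz": 0.15,"ax": 0,"ay": 0,"az": 0,"gripper": 1}
    - {"dx": 0,"dy": 0,"dz": 0.1,"ax": 0,"ay": 0,"az": 0,"gripper": 1}
    - {"dx": 0,"dy": 0,"dz": 0.04,"ax": 0,"ay": 0,"az": 0,"gripper": 1}
    - {"dx": 0,"dy": 0,"dz": 0,"ax": 0,"ay": 0,"az": 0,"gripper": 1}

```text
clock: 14.35
eef_pos: [464.4, 19.7, 53.3]
eef_rot: [3.14, 0.0, 2.042]
wrist_force: [0.8, 1.2, 4.7]
finger_gap: 1.0
finger_force: 2.4
```

>>> jog_arm:
  commands:
    - {"dx": 0,"dy": 0,"dz": 0.03,"ax": 0,"ay": 0,"az": 0,"gripper": 1}
    - {"dx": 0,"dy": 0,"dz": 0,"ax": 0,"ay": 0,"az": 0,"gripper": 1}

```text
clock: 14.6
eef_pos: [464.5, 19.7, 53.0]
eef_rot: [3.14, 0.001, 2.042]
wrist_force: [-5.3, 0.5, 18.8]
finger_gap: 0.7
finger_force: 9.7
```

Orange is on its stop (53.0, 18.8 N). Releasing and retreating straight up.

>>> jog_arm:
  commands:
    - {"dx": 0,"dy": 0,"dz": -0.2,"ax": 0,"ay": 0,"az": 0,"gripper": 1}
    - {"dx": 0,"dy": 0,"dz": -0.8,"ax": 0,"ay": 0,"az": 0,"gripper": 1}
    - {"dx": 0,"dy": 0,"dz": -1,"ax": 0,"ay": 0,"az": 0,"gripper": 1}
    - {"dx": 0,"dy": 0,"dz": -1,"ax": 0,"ay": 0,"az": 0,"gripper": 1}
    - {"dx": 0,"dy": 0,"dz": -0.6,"ax": 0,"ay": 0,"az": 0,"gripper": 1}
    - {"dx": 0,"dy": 0,"dz": 0,"ax": 0,"ay": 0,"az": 0,"gripper": 1}
    - {"dx": 0,"dy": 0,"dz": 0,"ax": 0,"ay": 0,"az": 0,"gripper": 1}

```text
clock: 15.48
eef_pos: [463.3, 19.6, 194.5]
eef_rot: [-3.14, -0.001, 2.042]
wrist_force: [1.2, -1.2, -0.3]
finger_gap: 0.2
finger_force: 0.0
```

```bash
python3 - <<'E'
from h import *
np.set_printoptions(precision=2,suppress=True)
b=grab('side','end.png');s=manip.read_state();print(s['eef_pos'],s['wrist_force'],s['clock'])
for k,lo,hi in(('green',(50,120,50),(80,255,255)),('orange',(8,200,150),(16,255,255)),('red',(0,190,80),(5,255,255))):
    for q in blobs(b,lo,hi,20):print(k,q[0],q[1],q[2])
E
```

```text
[463.3   19.56 194.33] [-0.15 -1.12  0.29] 15.525
green 97 [343, 228, 13, 10] [349.05 232.31]
orange 37 [359, 199, 11, 9] [363.57 204.  ]
orange 108 [264, 339, 24, 11] [274.24 344.94]
red 575 [248, 159, 35, 27] [266.44 172.54]
red 849 [318, 290, 38, 36] [336.17 308.35]
```

Both keys are back at their rest pixels, the cap is in the rest and the robot is clear.

```bash
python3 -c "
from cell import job
print(job.sign_off())"
```

```text
the job is handed in; nothing more can be done
None
```

The job is handed in at about 15.5 s: the red cap sits upright in the empty rest, the canister still stands on the scale, and green then orange were each pressed to the stop and released; the green press reached 70 N at the wrist (limit 120 N).

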